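# Set the magnifier and hold the sorting bin tipped

### The job

I want to look over the sherds in the sorting bin: swing the magnifier's boom round so that its lens is over the middle of the bin, then ease the bin forward by the grip of its side lever, all the way to its stop against the spring, and hold it there. Finish still holding the grip at the stop, as the bin springs back if let go. Do not slam the bin or let it snap back, keep the sherds in it, and leave the other things on the bench where they are.

Things in the scene. Friction and masses are not known exactly. Their poses are not given: they have to be found in the camera images.
- boom (a joint): swing of the magnifier's boom about its upright post, rad; 0 when the boom points along the foot's own -x, growing anticlockwise seen from above; range -2.2 to 2.2. The joint is stiff (about 2.5 N at the knob) and stays where it is left.
- boom_pivot (a point): the axis of the magnifier's steel post (18 mm thick, 282 mm tall, on a round cast foot 156 mm across) at the height of the boom, 250 mm above the bench; the vertical axis about which the boom swings. Foot and post do not move.
- boom_knob (a point): middle of the upright round black knob, 18 mm thick, on the boom's end block, 175 mm from the post's axis. This point is 280 mm above the bench, the knob's top 16 mm above it, the top of the 30 x 22 mm block 19 mm below it, so fingertips reaching 15 mm below this point clear the block.
- lens (a point): centre of the magnifier's round lens, 250 mm from the post's axis on the same line as the knob, 250 mm above the bench; white ring frame 124 mm across and 18 mm thick round a clear glass.
- stand: fixed grey steel frame of the sorting bin; origin at the centre of the underside of its 200 x 290 x 8 mm base plate. Its -x is the bin's front, its y runs along the bin's pivot axis, z is up. Side plates at y = +-128 mm; a stop plate 156 mm across on the -y side.
- bin_middle (a point): fixed point at the middle of the bin: on its pivot axis, midway along, 100 mm above the bench.
- bin (a joint): forward tilt of the bin about its pivot, rad: 0 level, 0.60 tipped fully forward, front down, against the forward stop. Pulling the lever's grip towards the front (stand -x) tips it. A spring always drives it back to level: about 5 N at the grip near level, about 10 N at the stop.
- bin_floor (a point): centre of the inner floor of the open steel bin (166 mm front to back, 226 mm wide; inner walls 34 mm high in front, 64 mm behind); 26 mm below the pivot when level; its z is normal to the floor and it tilts with the bin.
- grip: the round black grip of the bin's tilt lever, a sleeve that turns on its pin, 18 mm thick, 72 mm long; origin at its centre, y along it. The lever, a flat steel bar outside the stand on its -y side, rises from the pivot and meets its +y end. Grip centre: 192 mm to the -y side of the bin's middle, 130 mm from the pivot axis; level, 38 mm behind and 124 mm above it; at the stop, 38 mm in front.
- sherd_a: curved terracotta rim sherd, about 52 x 46 mm and 12 mm high, 45 g, lying loose in the bin, hollow side down; origin at the centre of its underside.
- sherd_b: curved terracotta rim sherd, about 50 x 40 mm and 12 mm high, 45 g, lying loose in the bin, hollow side down; origin at the centre of its underside.
- sherd_c: curved terracotta rim sherd, about 50 x 50 mm and 12 mm high, 45 g, lying loose in the bin, hollow side down; origin at the centre of its underside.
- tray: grey plastic sherd tray 200 x 150 x 38 mm holding a few sherds; a bystander, loose on the bench; origin at the centre of its underside.
- jug: squat brown stoneware jug base, 156 mm across, about 110 mm high, with a broken edge and a handle stub; a bystander, loose on the bench; origin at the centre of its underside.
- pick: bone-handled dental pick, 150 mm long; a bystander, loose on the bench; origin at the centre of its underside.
- brush: small brush, 170 mm long; a bystander, loose on the bench; origin at the centre of its underside.
- adhesive: amber adhesive bottle, 52 mm across, 115 mm high; a bystander, loose on the bench; origin at the centre of its underside.
- gauge: profile gauge, 150 x 95 x 11 mm; a bystander, loose on the bench; origin at the centre of its underside.
- callipers: steel callipers, 190 mm long; a bystander, loose on the bench; origin at the centre of its underside.
Not all that is in view belongs to the job. What is shaped like the sherd_a but white is not meant.

How it is judged:
By the outcome, as a careful person would: the job done as asked, in the order asked, and still so for the second after the job is handed in, while the arm keeps its last pose, push and grip.
It also fails if it takes over 51 s, if anything falls off the work surface, if the arm or the gripper's body presses on something with over 40 N, if the wrist force passes 120 N, or if a joint passes its speed limit or range.

### The arm

A 6-joint arm with a two-finger parallel gripper is mounted at the origin on the work surface. World frame = base frame: x ahead of the robot, y to its left, z up, the work surface at z = 0. Lengths are in m, angles in rad, forces in N, time in s.
With the tool pointing down it reaches from about 0.25 to 0.775 m from the base axis. Payload 4 kg.
Tool frame: the origin (TCP) lies midway between the tips of the shut fingers; the grasp point (between the pads) lies 19 mm behind it (robot.tcp_to_grasp is the z of the grasp point in the tool frame, in m); z points along the fingers, y is the line along which they close (so a half turn about z gives the same grasp; the last joint's range is limited). The gripper opens to 94 mm and grips with 3 to 60 N. Pads are 16 mm wide; open, the fingers measure 119 mm over their backs; the gripper's body (75 mm by 177 mm) begins 78 mm behind the grasp point.
Start: joints at [-1.322, 0.087, 1.371, -0, 1.684, -0.103], TCP at [0.19, -0.516, 0.206] pointing down, gripper open.
Joint ranges: [-3.1, 3.1], [-0.76, 2.03], [0.27, 2.55], [-1.08, 4.22], [0.17, 2.65], [-2.57, 2.57]. Speed limits (rad/s): [2.79, 2.79, 3.14, 3.14, 3.14, 3.14].

### API

Orientations are given as [roll, pitch, yaw] about the fixed x, y, z axes, in that order (R = Rz(yaw) Ry(pitch) Rx(roll)).
In Python, from bench import robot gives the robot as it stands. The module is installed in compiled form; this text tells all that it offers.
- The arm moves only by the tool move_arm, never from a script. Its argument "motion" is one flat list of numbers, 7 for each row, row after row: the turn, a rotation vector about the tool's x, y, z in units of 45 degrees (1.0 is 45 degrees), then the shift along the tool's x, y, z in units of 100 mm (1.0 is 100 mm), then the opening, from 0 (shut) to 1 (fully open). A call has 1 to 12 rows; each row shifts and turns the commanded pose from where the row before left it, along the tool's axes as they then stand; what a row does not reach is not made up. A row lasts 1/12 s, in which the tool goes at most 41.7 mm and 7.16 degrees, less where a joint would pass 70% of its speed; a pose out of reach is approached as far as the arm can. A call with a number of a shift or a turn outside -1 to 1 is refused whole. A call with a gripper value outside its range is refused whole. The fingers move at their own pace and stop on an object; the grip force is fixed at half the most. Time passes only in rows, so rows that do not move let the fingers close. It gives the time, the measured TCP pose, the force, the opening and the grip force at its end, in the units of the state.
- robot.get_obs(): the state, without advancing time (a new reading comes with each control period).
- robot.snapshot(name): name is "scene" or "top" or "wrist"; returns the picture (400x640x3 uint8, red, green, blue); there is no depth.
- robot.get_calibration(name): a dict with "fx", "fy", "cx", "cy" (pixels), "k1" (the pictures are not rectified: a ray, as slopes to the right and down, at radius r is drawn at 1 + k1 r^2 times it, then the intrinsics apply), "R" (3x3) and "t" (3): a world point X has camera coordinates R X + t. Camera axes: x right, y down, z forward; pixel columns grow to the right and rows downward; lengths in m; the calibration is good to about 2 mm. A picture is of the moment at which its call begins: read the wrist's pose just before it. get_calibration takes no time and is no camera call; for the wrist camera it gives the pose at the moment of the call.
- robot.close_job(): hands the job in; it is judged then, once.
The state is a dict: "time": time; "joint_positions": joint angles; "qvel": joint speeds; "joint_torque": joint torques, N m; "tool_pos": TCP position; "ee_rot": TCP orientation; "wrist_force": force on the tool from outside, world axes, zero at the start; "wrist_torque": the same for the moment, N m; "width": finger opening in m; "finger_force": force on a finger pad.
Only numpy, scipy, OpenCV 4.12 (cv2) and the standard library are available. Lean on these libraries where they do the work, as an engineer would, in place of code of your own. Each camera call takes 0.05 s, during which the arm holds its last target. There are 200 camera calls.

## Working session

There is one attempt and no reset: what is moved stays moved. The work goes in short steps, Python scripts to look and compute and a tool call to move; the robot and the scene stay as the last step left them, time stands still between calls to the robot, and variables do not carry over. Pictures are saved under pics/ and viewed, at most 10 in all, crops included, and the job is handed in when it is done.

Besides the shell and the picture viewer there is one more tool, called after "Request:" as name(argument=value, ...) on one line, values as JSON. move_arm: Moves the arm, as the interface text tells. Shifts and turns lie within -1 to 1; 1 stands for 100 mm of shift or 45 degrees of turn. Its arguments: {"type":"object","properties":{"motion":{"type":"array","items":{"type":"number"}}},"required":["motion"]}

```bash
mkdir -p pics
python3 - <<'E'
from bench import robot
import cv2,numpy as np
for n in("scene","top"):
    im=robot.snapshot(n); cv2.imwrite(f"pics/{n}0.png",im[:,:,::-1])
    c=robot.get_calibration(n); print(n,{k:np.round(v,4).tolist() for k,v in c.items()})
o=robot.get_obs(); print(o)
E
```

```text
scene {'fx': 404.1929, 'fy': 404.1929, 'cx': 318.2773, 'cy': 201.7691, 'k1': -0.1022, 'R': [[0.0418, 0.9991, -0.0104], [0.7378, -0.0378, -0.674], [-0.6737, 0.0205, -0.7387]], 't': [-0.0114, -0.3156, 1.6445]}
top {'fx': 447.7291, 'fy': 447.7291, 'cx': 319.5366, 'cy': 199.8886, 'k1': 0.0379, 'R': [[-0.0186, -0.9997, -0.018], [-0.9861, 0.0213, -0.1649], [0.1653, 0.0146, -0.9861]], 't': [0.011, 0.6074, 1.3683]}
{'time': 0.1, 'joint_positions': array([-1.32210592e+00,  8.78655169e-02,  1.37210059e+00,  6.04715199e-08,
        1.68360528e+00, -1.03124483e-01]), 'qvel': array([ 8.30847420e-04, -2.48927352e-03, -3.18554371e-03, -3.62006083e-04,
        6.81168549e-04,  5.74779244e-05]), 'joint_torque': array([ 1.90404600e-03, -3.41251051e+01, -3.03301406e+01,  7.20663043e-02,
        3.04384518e-02, -1.02060906e-04]), 'tool_pos': array([ 0.18939075, -0.51583196,  0.20443103]), 'ee_rot': array([-3.13962444e+00, -2.03754088e-04,  3.51814701e-01]), 'wrist_force': array([0.10028605, 0.2311873 , 0.47244868]), 'wrist_torque': array([0.0754948 , 0.02754022, 0.02024475]), 'finger_force': 0.0, 'width': 0.09385028382532844}
```

View pics/scene0.png

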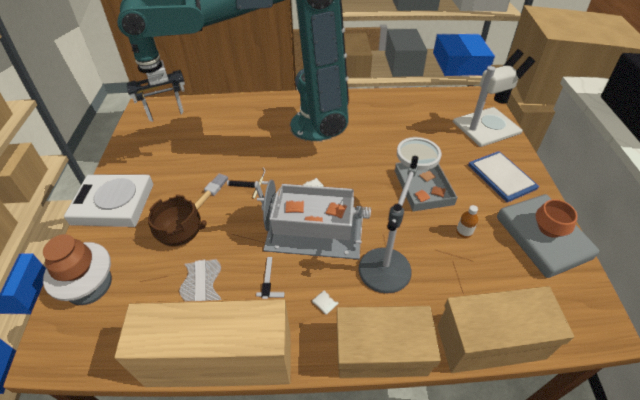

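View pics/top0.png

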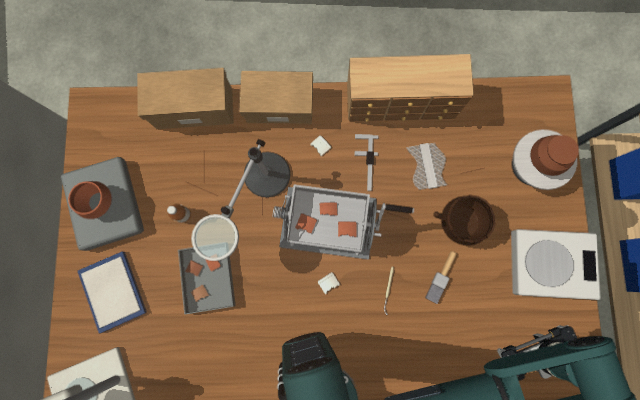

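The black grip is at top px (397,209) and scene px (243,184). The lens is at top (215,238), the knob near (227,210), the foot at (268,174) and the post top near (257,150). Other things that could be mistaken:
- **For the grip:** callipers slider (370,158), pick (389,290).
- **For the knob:** post clamp (255,155).
- **For the sherds:** white pieces (320,146) and (329,283), and the tray's sherds.

Next, an enlarged close crop to check.

```bash
cat > h.py <<'E'
import cv2,numpy as np
from bench import robot
def ray(n,px,c=None):
    c=c or robot.get_calibration(n)
    K=np.array([[c['fx'],0,c['cx']],[0,c['fy'],c['cy']],[0,0,1]])
    p=cv2.undistortPoints(np.array([[px]],float),K,np.array([c['k1'],0,0,0.]))[0,0]
    R=np.array(c['R']);t=np.array(c['t'])
    return -R.T@t, R.T@np.array([p[0],p[1],1])
def plane(n,px,z,c=None):
    o,d=ray(n,px,c); return o+d*(z-o[2])/d[2]
def tri(a,b):
    A=[];B=[]
    for n,px in(a,b):
        o,d=ray(n,px);d/=np.linalg.norm(d);P=np.eye(3)-np.outer(d,d);A.append(P);B.append(P@o)
    return np.linalg.lstsq(np.vstack(A),np.hstack(B),rcond=None)[0]
def proj(n,X,c=None):
    c=c or robot.get_calibration(n)
    p=np.array(c['R'])@X+c['t'];p=p[:2]/p[2];p=p*(1+c['k1']*(p@p));return np.round([c['fx']*p[0]+c['cx'],c['fy']*p[1]+c['cy']],1)
E
python3 - <<'E'
import cv2
from h import *
a=cv2.imread('pics/top0.png')[130:270,180:420]; b=cv2.imread('pics/scene0.png')[125:300,220:460]
cv2.imwrite('pics/c1.png',cv2.resize(a,None,fx=3.3,fy=3.3,interpolation=2)); cv2.imwrite('pics/c2.png',cv2.resize(b,None,fx=3.3,fy=3.3,interpolation=2))
for n,p,z in(("top",(268,174),.01),("top",(255,154),.282),("top",(215,238),.259),("top",(227,210),.296),("top",(397,209),.224),("scene",(243,184),.224),("scene",(385,270),.01),("scene",(419,153),.259)): print(n,p,plane(n,p,z).round(3))
E
```

```text
top (268, 174) [0.704 0.168 0.01 ]
top (255, 154) [0.698 0.167 0.282]
top (215, 238) [0.476 0.276 0.259]
top (227, 210) [0.545 0.237 0.296]
top (397, 209) [ 0.548 -0.217  0.224]
scene (243, 184) [ 0.556 -0.215  0.224]
scene (385, 270) [0.713 0.175 0.01 ]
scene (419, 153) [0.493 0.277 0.259]
```

View pics/c1.png

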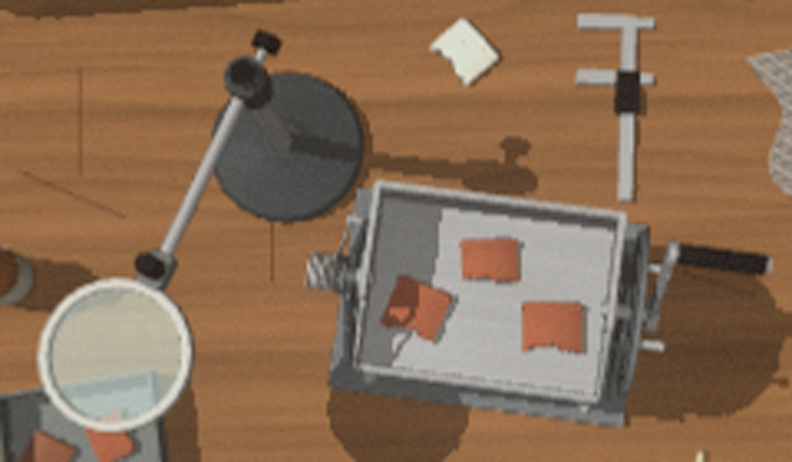

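View pics/c2.png

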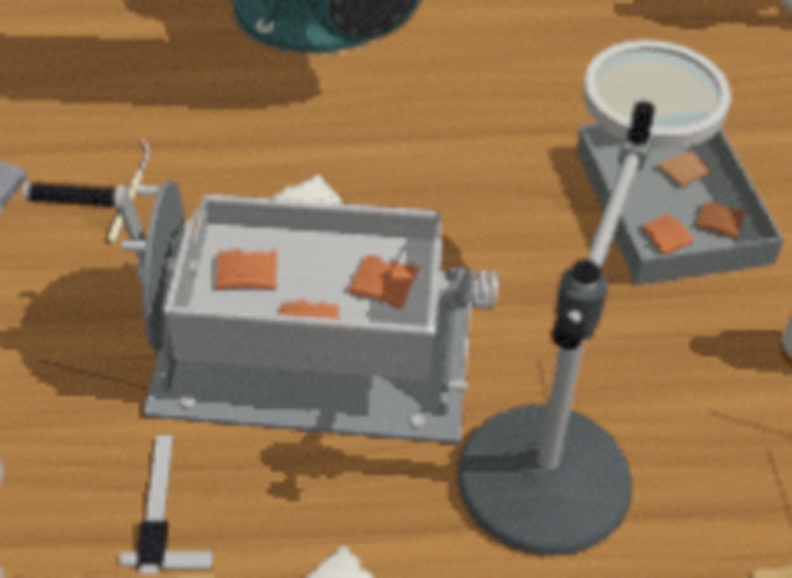

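The crops confirm the choice. The black sleeve grip is at c1 (724,260) and c2 (70,194), joined to the lever. The upright knob is on the boom end at c1 (151,264) and c2 (642,122), and the black thing at the post is only the clamp. The bin holds three terracotta sherds.

Run:
```python
from h import *
T=lambda x,y:("top",(x/3.3+180-.35,y/3.3+130-.35))
S=lambda x,y:("scene",(x/3.3+220-.35,y/3.3+125-.35))
g=tri(T(724,261),S(70,194)); print("grip",g.round(4))
ge=[tri(T(682,257),S(112,195)),tri(T(768,265),S(28,192))];print("ends",np.round(ge,4))
print("knobtop",plane(*T(153,262),.296).round(4),tri(T(153,262),S(643,106)).round(4))
print("posttop",plane(*T(248,76),.282).round(4),plane(*S(587,268),.282).round(4))
print("foot",plane(*T(289,146),.012).round(4),plane(*S(546,478),.012).round(4))
L=tri(T(116,355),S(657,91));print("lens",L.round(4),plane(*T(116,355),.255).round(4),plane(*S(657,91),.255).round(4))
c=[plane(*T(330,387),.008),plane(*T(622,426),.008),plane(*S(147,414),.008),plane(*S(462,440),.008)]
print(np.round(c,4)); m=np.mean(c,0);
y1=c[0]-c[1];y2=c[3]-c[2];print("len",np.linalg.norm(y1),np.linalg.norm(y2),np.linalg.norm(c[3]-c[0]),np.linalg.norm(c[2]-c[1]))
y=(y1+y2)[:2];y/=np.linalg.norm(y);x=np.array([y[1],-y[0]]);print("yaw",np.arctan2(x[1],x[0]),"mid",m)
print("mid from grip",g[:2]+.192*y-.038*x)
```

```text
grip [ 0.5494 -0.2226  0.2204]
ends [[ 0.5534 -0.1874  0.2213]
 [ 0.5452 -0.2587  0.2206]]
knobtop [0.5474 0.2396 0.296 ] [0.5482 0.2433 0.2943]
posttop [0.7015 0.1674 0.282 ] [0.7077 0.1745 0.282 ]
foot [0.7044 0.17   0.012 ] [0.7125 0.1747 0.012 ]
lens [0.4787 0.2799 0.2494] [0.4781 0.2776 0.255 ] [0.4849 0.2785 0.255 ]
[[ 0.4642  0.1303  0.008 ]
 [ 0.4212 -0.1519  0.008 ]
 [ 0.6236 -0.1778  0.008 ]
 [ 0.666   0.1062  0.008 ]]
len 0.2854742349284068 0.28712673063308963 0.20318969159703246 0.2040228000561694
yaw -0.14975527778170197 mid [ 0.54375242 -0.02329192  0.008     ]
mid from grip [ 0.54050343 -0.0271207 ]
```

Request:
move_arm(motion=[0,0,0.15,0,0,-0.32,1,0,0,0.15,0,0,-0.32,1,0,0,0.15,0,0,-0.32,1,0,0,0.15,0,0,-0.32,1,0,0,0,0.06,-0.17,0,0.6,0,0,0,0.11,-0.33,0,0.6,0,0,0,0.11,-0.33,0,0.6,0,0,0,0.11,-0.33,0,0.6,0,0,0,0.11,-0.33,0,0.6,0,0,0,0.11,-0.33,0,0.6,0,0,0,0.11,-0.33,0,0.6,0,0,0,0.11,-0.33,0,0.6])

```text
time: 1.1
tool_pos: [0.3017, -0.2783, 0.333]
ee_rot: [-3.141, 0.0, -0.12]
wrist_force: [0.8, -0.7, -0.2]
width: 0.0565
finger_force: 0.0
```

Request:
move_arm(motion=[0,0,0,0.11,-0.33,0,0.6,0,0,0,0.11,-0.33,0,0.6,0,0,0,0.11,-0.33,0,0.6,0,0,0,0.11,-0.33,0,0.6,0,0,0,0.11,-0.33,0,0.6,0,0,0,0.11,-0.33,0,0.6,0,0,0,0.11,-0.33,0,0.6,0,0,0,0.11,-0.33,0,0.6,0,0,0,0.11,-0.33,0,0.6,0,0,0,0.11,-0.33,0,0.6,0,0,0,0.11,-0.33,0,0.6,0,0,0,0.06,-0.17,0,0.6])

```text
time: 2.1
tool_pos: [0.4734, 0.0854, 0.3323]
ee_rot: [-3.141, 0.002, -0.116]
wrist_force: [0.0, 0.4, -0.7]
width: 0.0563
finger_force: 0.0
```

Request:
move_arm(motion=[0,0,0,0.09,-0.28,0,0.6,0,0,0,0.09,-0.28,0,0.6,0,0,0,0.09,-0.28,0,0.6,0,0,0,0.09,-0.28,0,0.6,0,0,0,0.09,-0.24,0,0.6,0,0,0,0.09,-0.2,0,0.6,0,0,0,0,0,0,0.6,0,0,0,0,0,0,0.6])

```text
time: 2.77
tool_pos: [0.545, 0.2313, 0.3318]
ee_rot: [3.14, 0.003, -0.118]
wrist_force: [0.5, 0.2, 0.5]
width: 0.0565
finger_force: 0.0
```

Run:
```python
from h import *
o=robot.get_obs();c=robot.get_calibration("wrist")
im=robot.snapshot("wrist");cv2.imwrite("pics/w1.png",im[:,:,::-1])
print(o['tool_pos'],o['ee_rot'],proj("wrist",np.array([.547,.242,.296]),c),proj("wrist",o['tool_pos'],c))
np.savez('w1.npz',**c)
```

```text
[0.54503591 0.23128937 0.33178313] [ 3.13998224e+00  2.70159308e-03 -1.17993296e-01] [306.1 227.6] [323.6 249.2]
```

View pics/w1.png

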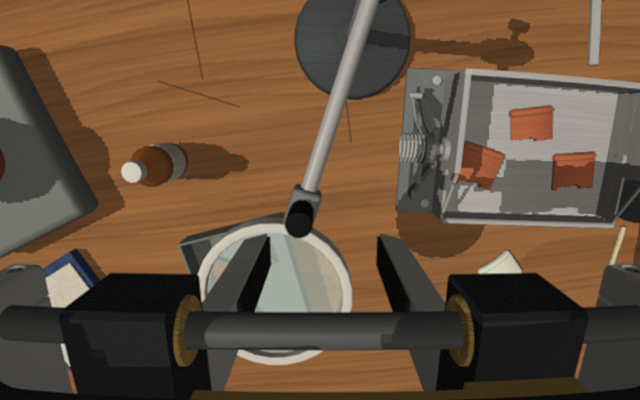

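The wrist view shows the knob top at (299,217), just ahead of and left of the mid-point between the fingertips.

Run:
```python
from h import *
c=dict(np.load('w1.npz'))
k=plane("wrist",(299,217),.296,c);print(k)
d=k-robot.get_obs()['tool_pos'];y=-.118;print(d, d[0]*np.cos(y)+d[1]*np.sin(y), d[0]*np.sin(y)-d[1]*np.cos(y))
lc=plane("wrist",(276,292),.255,c);print("lens",lc)
```

```text
[0.55438257 0.24553467 0.296     ]
[ 0.00953209  0.01499059 -0.03653997] 0.007701018308117025 -0.0160085237391511
lens [0.48435838 0.27587416 0.255     ]
```

Request:
move_arm(motion=[0,0,0,0.06,-0.14,0,0.6,0,0,0,0,0,0.16,0.6,0,0,0,0,0,0.16,0.6,0,0,0,0,0,0.16,0.6,0,0,0,0,0,0.16,0.6,0,0,0,0,0,0,0.6,0,0,0,0,0,0,0,0,0,0,0,0,0,0,0,0,0,0,0,0,0,0,0,0,0,0,0,0,0,0,0,0,0,0,0,0,0,0,0,0,0,0])

```text
time: 3.82
tool_pos: [0.5528, 0.2444, 0.2703]
ee_rot: [-3.14, -0.001, -0.119]
wrist_force: [-0.6, 4.0, 1.5]
width: 0.0196
finger_force: 1.6
```

Request:
move_arm(motion=[0,0,-0.038,-0.016,0.0485,0,0,0,0,-0.038,-0.016,0.0485,0,0,0,0,-0.038,-0.016,0.0485,0,0,0,0,-0.038,-0.016,0.0485,0,0,0,0,-0.038,-0.016,0.0485,0,0,0,0,-0.038,-0.016,0.0485,0,0,0,0,-0.038,-0.016,0.0485,0,0,0,0,-0.038,-0.016,0.0485,0,0,0,0,-0.038,-0.016,0.0485,0,0,0,0,-0.038,-0.016,0.0485,0,0,0,0,0,0,0,0,0,0,0,0,0,0,0,0])

```text
time: 4.82
tool_pos: [0.5383, 0.1951, 0.2702]
ee_rot: [3.141, -0.003, 0.178]
wrist_force: [3.6, -1.4, 1.0]
width: 0.0171
finger_force: 30.0
```

Request:
move_arm(motion=[0,0,-0.038,-0.016,0.0485,0,0,0,0,-0.038,-0.016,0.0485,0,0,0,0,-0.038,-0.016,0.0485,0,0,0,0,-0.038,-0.016,0.0485,0,0,0,0,-0.038,-0.016,0.0485,0,0,0,0,-0.038,-0.016,0.0485,0,0,0,0,-0.038,-0.016,0.0485,0,0,0,0,-0.038,-0.016,0.0485,0,0,0,0,-0.038,-0.016,0.0485,0,0,0,0,-0.038,-0.016,0.0485,0,0,0,0,-0.038,-0.016,0.0485,0,0,0,0,-0.038,-0.016,0.0485,0,0])

```text
time: 5.82
tool_pos: [0.541, 0.1358, 0.2702]
ee_rot: [3.141, -0.006, 0.539]
wrist_force: [6.2, 4.5, 0.1]
width: 0.0174
finger_force: 30.0
```

Request:
move_arm(motion=[0,0,-0.038,-0.016,0.0485,0,0,0,0,-0.038,-0.016,0.0485,0,0,0,0,-0.038,-0.016,0.0485,0,0,0,0,-0.038,-0.016,0.0485,0,0,0,0,-0.038,-0.016,0.0485,0,0,0,0,-0.038,-0.016,0.0485,0,0,0,0,-0.038,-0.016,0.0485,0,0,0,0,-0.038,-0.016,0.0485,0,0,0,0,-0.038,-0.016,0.0485,0,0,0,0,-0.038,-0.016,0.0485,0,0,0,0,0,0,0,0,0,0,0,0,0,0,0])

```text
invalid input
```

Request:
move_arm(motion=[0,0,-0.038,-0.016,0.0485,0,0,0,0,-0.038,-0.016,0.0485,0,0,0,0,-0.038,-0.016,0.0485,0,0,0,0,-0.038,-0.016,0.0485,0,0,0,0,-0.038,-0.016,0.0485,0,0,0,0,-0.038,-0.016,0.0485,0,0,0,0,-0.038,-0.016,0.0485,0,0,0,0,-0.038,-0.016,0.0485,0,0,0,0,-0.038,-0.016,0.0485,0,0,0,0,-0.038,-0.016,0.0485,0,0,0,0,-0.038,-0.016,0.0485,0,0,0,0,-0.038,-0.016,0.0485,0,0])

```text
time: 6.82
tool_pos: [0.564, 0.0805, 0.2702]
ee_rot: [3.14, -0.008, 0.899]
wrist_force: [6.9, 6.8, 0.8]
width: 0.0171
finger_force: 30.0
```

Request:
move_arm(motion=[0,0,-0.038,-0.016,0.0485,0,0,0,0,-0.038,-0.016,0.0485,0,0,0,0,-0.038,-0.016,0.0485,0,0,0,0,-0.038,-0.016,0.0485,0,0,0,0,-0.038,-0.016,0.0485,0,0,0,0,-0.038,-0.016,0.0485,0,0,0,0,-0.038,-0.016,0.0485,0,0,0,0,-0.038,-0.016,0.0485,0,0,0,0,-0.038,-0.016,0.0485,0,0,0,0,-0.038,-0.016,0.0485,0,0,0,0,0,0,0,0,0])

```text
time: 7.73
tool_pos: [0.5974, 0.0423, 0.2702]
ee_rot: [3.138, -0.007, 1.197]
wrist_force: [7.4, 7.1, 1.1]
width: 0.0174
finger_force: 30.0
```

Run:
```python
from h import *
for n,(y0,x0) in(("top",(130,220)),("scene",(120,210))):
    im=robot.snapshot(n)[:,:,::-1];cv2.imwrite(f"pics/{n}2.png",cv2.resize(im[y0:y0+150,x0:x0+200],None,fx=4,fy=4,interpolation=2))
    for X in([.542,-.025,.25],[.5462,.0,.25]): print(n,(proj(n,np.array(X))-[x0,y0])*4)
o=robot.get_obs();print(o['tool_pos'],o['ee_rot'],o['wrist_force'])
```

```text
top [429.6 325.6]
top [392.8 320.4]
scene [408.8 204. ]
scene [446.  206.8]
[0.59744118 0.042281   0.27023662] [ 3.13764182 -0.00709966  1.19602974] [7.19524952 5.66848622 0.79178842]
```

View pics/top2.png

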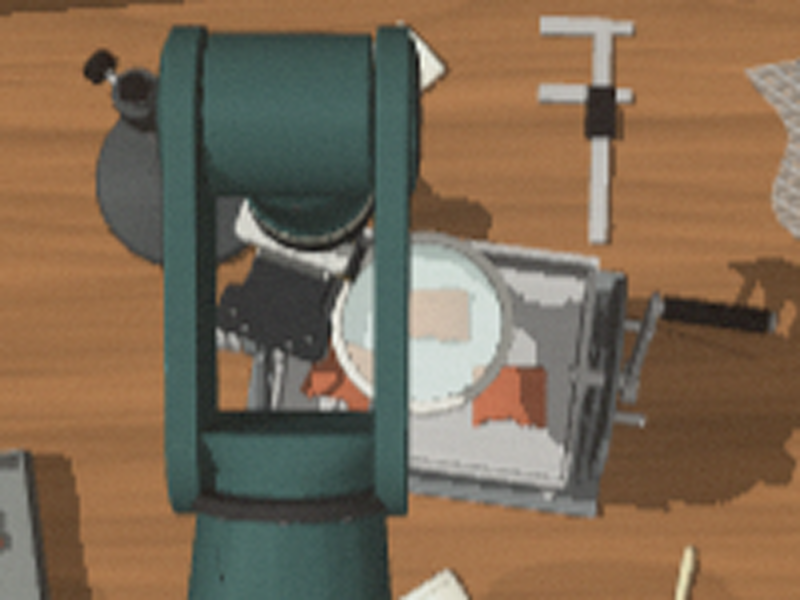

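View pics/scene2.png

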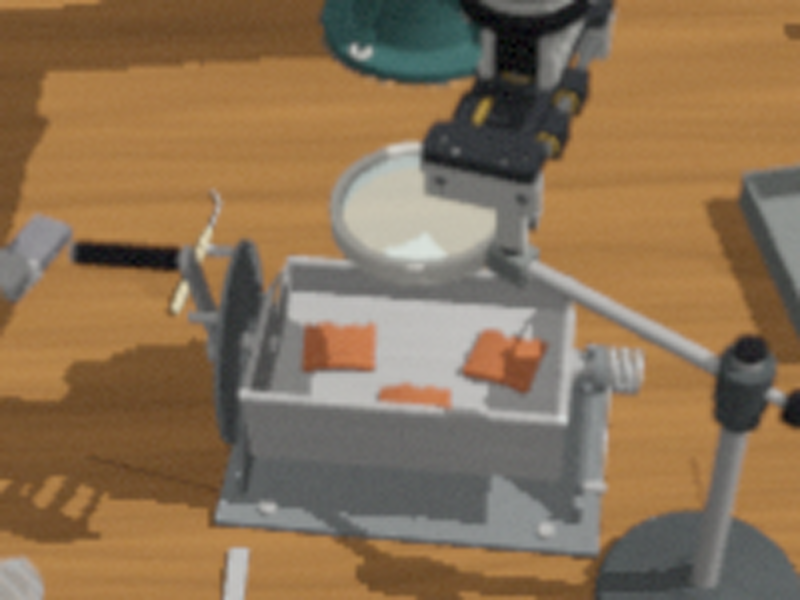

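The lens ring centre is near (423,324) in top2 and (418,214) in scene2, against predicted targets of (430,326) and (409,204). Triangulating gives the exact difference.

Run:
```python
from h import *
T=lambda x,y:("top",(x/4+220-.37,y/4+130-.37))
S=lambda x,y:("scene",(x/4+210-.37,y/4+120-.37))
print(tri(T(423,325),S(418,213)),plane(*T(423,325),.252),plane(*S(418,213),.252))
# bin rim corners symmetric check: grip again
print("grip",tri(T(717,313),S(128,256)))
c=[plane(*S(217,523),.008),plane(*S(598,552),.008),plane(*T(598,514),.008)];print(np.round(c,4),"diag mid",(c[1]+c[2])/2)
```

```text
[ 0.54427478 -0.01974884  0.24494102] [ 0.54327549 -0.01946287  0.252     ] [ 0.55170465 -0.02018217  0.252     ]
grip [ 0.5515632  -0.22111018  0.22177656]
[[ 0.6246 -0.1787  0.008 ]
 [ 0.6646  0.1048  0.008 ]
 [ 0.4231 -0.1551  0.008 ]] diag mid [ 0.54386395 -0.02516867  0.008     ]
```

Request:
move_arm(motion=[0,0,0,0,0,0,0.5,0,0,0,0,0,0,0.5,0,0,0,0,0,0,0.5,0,0,0,0,0,0,0.5,0,0,0,0,0,-0.1,0.5,0,0,0,0,0,-0.2,0.5,0,0,-0.1,0,0,-0.2,0.5,0,0,-0.1,0,0,-0.2,0.5,0,0,-0.1,0,0,0,0.5,0,0,0,-0.15,0,0,0.5,0,0,0,-0.3,0,0,0.5,0,0,0,-0.3,0,0,0.5])

```text
time: 8.83
tool_pos: [0.5842, -0.0352, 0.3405]
ee_rot: [3.141, 0.0, 1.431]
wrist_force: [0.2, 0.5, -0.1]
width: 0.047
finger_force: 0.0
```

Request:
move_arm(motion=[0,0,0,-0.3,0,0,0.7,0,0,0,-0.3,0,0,0.7,0,0,0,-0.3,0,0,0.7,0,0,0,-0.3,0,0,0.7,0,0,0,-0.3,0,0,0.7,0,0,0,-0.3,0,0,0.7,0,0,0,-0.1,0,0,0.7,0,0,0,0,0,0,0.7,0,0,0,0,0,0,0.7])

```text
time: 9.58
tool_pos: [0.5575, -0.223, 0.3398]
ee_rot: [3.141, -0.001, 1.429]
wrist_force: [0.5, 0.8, 0.4]
width: 0.0658
finger_force: 0.0
```

Run:
```python
from h import *
o=robot.get_obs();c=robot.get_calibration("wrist")
im=robot.snapshot("wrist");cv2.imwrite("pics/w2.png",im[:,:,::-1]);np.savez('w2.npz',**c)
print(o['tool_pos'],o['ee_rot'],o['width'],proj("wrist",np.array([.5505,-.222,.224]),c))
```

```text
[ 0.55750599 -0.2230007   0.33982709] [ 3.14145575e+00 -7.03914872e-04  1.42859324e+00] 0.06580694944537427 [315.3 201.4]
```

View pics/w2.png

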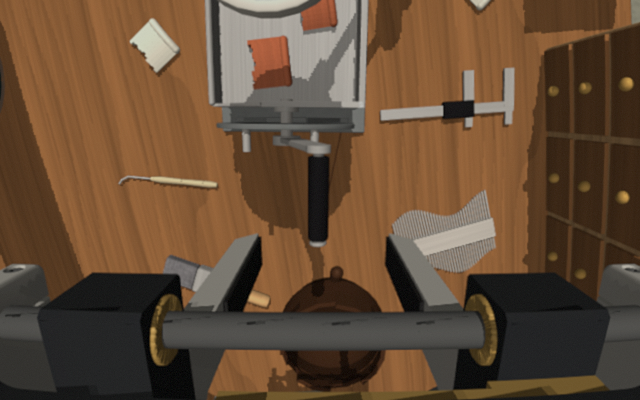

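The wrist view shows the grip upright in the frame, centred near (318,198), between the fingers and aligned with the tool's x.

Run:
```python
from h import *
c=dict(np.load('w2.npz'))
k=plane("wrist",(318,198),.224,c);d=k-robot.get_obs()['tool_pos'];y=1.4286
print(k,d[0]*np.cos(y)+d[1]*np.sin(y), d[0]*np.sin(y)-d[1]*np.cos(y))
```

```text
[ 0.55314283 -0.219406    0.224     ] 0.002132943019701343 -0.004943952333715686
```

Request:
move_arm(motion=[0,0,0,0,-0.05,0.1,0.7,0,0,0,0,0,0.2,0.7,0,0,0,0,0,0.2,0.7,0,0,0,0,0,0.2,0.7,0,0,0,0,0,0.2,0.7,0,0,0,0,0,0.2,0.7,0,0,0,0,0,0.15,0.7,0,0,0,0,0,0.1,0.7,0,0,0,0,0,0,0.4,0,0,0,0,0,0,0.3,0,0,0,0,0,0,0.2,0,0,0,0,0,0,0.2])

```text
time: 10.63
tool_pos: [0.5534, -0.2225, 0.2063]
ee_rot: [3.139, 0.001, 1.43]
wrist_force: [-0.2, -0.3, -0.5]
width: 0.0426
finger_force: 0.0
```

Request:
move_arm(motion=[0,0,0,0,0,0,0.1,0,0,0,0,0,0,0,0,0,0,0,0,0,0,0,0,0,0,0,0,0,0,0,0,0,0,0,0,0,0,0,0,0,0,0])

```text
time: 11.13
tool_pos: [0.5529, -0.2226, 0.2049]
ee_rot: [3.14, 0.0, 1.429]
wrist_force: [1.2, -0.4, 0.9]
width: 0.017
finger_force: 30.0
```

Request:
move_arm(motion=[0,0,0,0,-0.01,-0.003,0,0,0,0,0,-0.02,-0.006,0,0,0,0,0,-0.02,-0.006,0,0,0,0,0,-0.02,-0.006,0,0,0,0,0,-0.02,-0.005,0,0,0,0,0,-0.02,-0.005,0,0,0,0,0,-0.02,-0.005,0,0,0,0,0,-0.02,-0.004,0,0,0,0,0,-0.02,-0.004,0,0,0,0,0,-0.02,-0.003,0,0,0,0,0,-0.02,-0.002,0,0,0,0,0,-0.02,-0.002,0])

```text
time: 12.13
tool_pos: [0.5319, -0.2194, 0.2096]
ee_rot: [3.136, 0.0, 1.43]
wrist_force: [7.2, -0.5, -1.9]
width: 0.0174
finger_force: 30.0
```

Request:
move_arm(motion=[0,0,0,0,-0.02,-0.002,0,0,0,0,0,-0.02,-0.002,0,0,0,0,0,-0.02,-0.002,0,0,0,0,0,-0.02,-0.002,0,0,0,0,0,-0.02,-0.001,0,0,0,0,0,-0.02,0,0,0,0,0,0,-0.02,0,0,0,0,0,0,-0.02,0,0,0,0,0,0,-0.02,0.001,0,0,0,0,0,-0.02,0.001,0,0,0,0,0,-0.02,0.002,0,0,0,0,0,-0.02,0.002,0])

```text
time: 13.13
tool_pos: [0.5092, -0.2159, 0.2106]
ee_rot: [3.133, -0.0, 1.43]
wrist_force: [9.6, -0.2, -1.1]
width: 0.0169
finger_force: 30.0
```

Request:
move_arm(motion=[0,0,0,0,-0.02,0.002,0,0,0,0,0,-0.02,0.002,0,0,0,0,0,-0.02,0.003,0,0,0,0,0,-0.02,0.003,0,0,0,0,0,-0.02,0.003,0,0,0,0,0,-0.02,0.004,0,0,0,0,0,-0.02,0.005,0,0,0,0,0,-0.02,0.005,0,0,0,0,0,-0.02,0.006,0,0,0,0,0,-0.01,0.003,0,0,0,0,0,-0.01,0.003,0,0,0,0,0,0,0,0])

```text
time: 14.13
tool_pos: [0.4904, -0.213, 0.2083]
ee_rot: [3.13, 0.0, 1.431]
wrist_force: [10.5, 0.3, 2.3]
width: 0.0168
finger_force: 30.0
```

Request:
move_arm(motion=[0,0,0,0,-0.01,0.003,0,0,0,0,0,-0.01,0.003,0,0,0,0,0,-0.01,0.003,0,0,0,0,0,-0.01,0.003,0,0,0,0,0,-0.01,0.003,0,0,0,0,0,-0.01,0.003,0,0,0,0,0,-0.01,0.003,0,0,0,0,0,-0.01,0.003,0,0,0,0,0,0,0,0])

```text
time: 14.88
tool_pos: [0.483, -0.2119, 0.2065]
ee_rot: [3.128, 0.0, 1.431]
wrist_force: [10.0, 0.6, 4.6]
width: 0.0171
finger_force: 30.0
```

Request:
move_arm(motion=[0,0,0,0,-0.01,0.003,0,0,0,0,0,-0.01,0.003,0,0,0,0,0,-0.01,0.003,0,0,0,0,0,-0.01,0.003,0,0,0,0,0,0,0,0])

```text
time: 15.3
tool_pos: [0.4791, -0.2113, 0.2055]
ee_rot: [3.128, 0.0, 1.431]
wrist_force: [10.5, 1.9, 3.5]
width: 0.0173
finger_force: 30.0
```

Request:
move_arm(motion=[0,0,0,0,-0.01,0.003,0,0,0,0,0,-0.01,0.003,0,0,0,0,0,-0.01,0.003,0,0,0,0,0,0,0,0])

```text
time: 15.63
tool_pos: [0.477, -0.211, 0.2048]
ee_rot: [3.126, 0.0, 1.431]
wrist_force: [13.2, 0.8, 5.4]
width: 0.0171
finger_force: 30.0
```

Request:
move_arm(motion=[0,0,0,0,-0.01,0.003,0,0,0,0,0,-0.01,0.003,0,0,0,0,0,0,0,0,0,0,0,0,0,0,0])

```text
time: 15.97
tool_pos: [0.4769, -0.211, 0.2048]
ee_rot: [3.121, 0.001, 1.432]
wrist_force: [16.5, 0.5, 4.4]
width: 0.0169
finger_force: 30.0
```

The tool has stopped moving while the force rises, so the bin is at its stop. One last picture to check.

Run:
```python
from h import *
a=robot.snapshot("top")[110:310,200:420,::-1];b=robot.snapshot("scene")[110:310,180:400,::-1]
cv2.imwrite("pics/f.png",cv2.resize(np.hstack([a,b]),None,fx=1.8,fy=1.8,interpolation=2))
print(robot.get_obs()['wrist_force'],robot.get_obs()['tool_pos'])
```

```text
[17.62254794  0.82528342  4.21722491] [ 0.47690645 -0.21095094  0.20477838]
```

View pics/f.png

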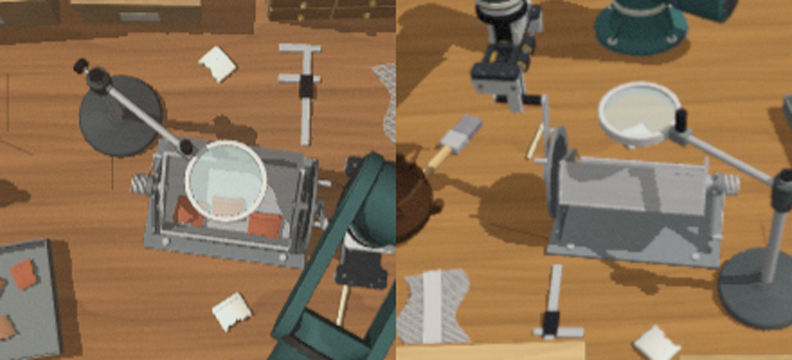

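The bin is tipped fully forward. All three sherds are still inside, at (187,210), (228,205) and (265,222). The lens, at (226,180), is over the bin and the bystanders have not moved.

```bash
python3 -c "
from bench import robot
print(robot.close_job())"
```

```text
the job is handed in; nothing more can be done
None
```

The job is handed in: the lens is over the middle of the bin (within about 6 mm by my camera measurements), and the arm is holding the bin by its grip at the forward stop with all three sherds still inside.

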